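# Turn an adapter plate about its peg onto the stop screw and clamp it

### The arm

A 6-joint arm with a two-finger parallel gripper is mounted at the origin on the work surface. World frame = base frame: x ahead of the robot, y to its left, z up, the work surface at z = 0. Lengths are in m, angles in rad, forces in N, time in s.
With the tool pointing down it reaches from about 0.325 to 0.775 m from the base axis. Payload 5.5 kg.
Tool frame: the origin (TCP) lies at the very end of the fingers, on their centre line; the grasp point (between the pads) lies grip_point_offset behind it (grip_point_offset is the distance from the TCP to the grasp point, in m); z points along the fingers, y is the direction in which the jaws open and shut (so a half turn about z gives the same grasp; the last joint's range is limited). The gripper opens to 85 mm and grips with 20 to 120 N. Pads are 22 mm wide; open, the fingers measure 114 mm over their backs; the gripper's body (76 mm by 85 mm) begins 54 mm behind the grasp point. The pads swing forward as they close: fully open they stand 13 mm farther back than shut.
Start: joints at [-1.167, 0.091, 1.231, -0, 1.82, -0.057], TCP at [0.267, -0.537, 0.231] pointing down, gripper open.
Joint ranges: [-2.87, 2.87], [-0.86, 2.18], [0.17, 2.46], [-1.51, 4.65], [0.06, 2.69], [-2.65, 2.65]. Speed limits (rad/s): [2.57, 2.57, 3.01, 3.14, 3.14, 3.14].

### API

Orientations are given as a rotation vector (axis times angle).
In Python, from plant import get_state, capture, close_job, grip_point_offset gives the robot as it stands.
- The arm moves only by the shell command python3 -m inch 'ROWS' [OPENING] [FORCE]. ROWS is JSON, a list of rows, each an object with "translation": the shift along the tool's x, y, z in units of 30 mm (1.0 is 30 mm), a list of three; "yaw": the turn about the tool's z in units of 8 degrees (1.0 is 8 degrees). A call has 1 to 20 rows; each row is the pose to reach, as a shift and turn from the pose commanded when the call began, along the tool's axes at that moment; what a row does not reach only later rows make up. A row lasts 1/8 s, in which the tool goes at most 62.5 mm and 10.7 degrees, less where a joint would pass 70% of its speed; a pose out of reach is approached as far as the arm can. A call with a gripper value outside its range is refused whole. OPENING is the finger opening in mm, from 0 to 85.4, set as the call begins (- or left out, the last holds). The fingers move at their own pace and stop on an object; FORCE is the grip in N (left out, the last holds). Time passes only in rows, so rows that repeat a pose let the fingers close. It gives the time, the measured TCP pose, the force and the opening at its end, in the units of the state.
- get_state(): the state, without advancing time (a new reading comes with each control period).
- capture(name): name is "scene" or "top" or "wrist"; returns a dict with "color" (400x640x3 uint8, red, green, blue), "range_z" (400x640 float32, m along the optical axis (not along the pixel's ray), 0 where there is no reading), "fov_y" (degrees; the focal length in pixels is half the picture's height over the tangent of half this angle, whatever the lens; pixels are square), "cx", "cy" (the principal point, pixels), "R" (3x3) and "t" (3): a world point X has camera coordinates R X + t. Camera axes: x right, y down, z forward; pixel columns grow to the right and rows downward; lengths in m; the calibration is good to about 2 mm. A picture is of the moment at which its call begins.
- close_job(): hands the job in, once; it reports no verdict.
The state is a dict: "time_s": time; "qpos": joint angles; "qd": joint speeds; "tau": joint torques, N m; "eef_pos": TCP position; "eef_rot": TCP orientation; "force": force on the tool from outside, world axes, zero at the start; "torque": the same for the moment, N m; "finger_gap": finger opening in m.
Only numpy, scipy, OpenCV 4.12 (cv2) and the standard library are available. Lean on these libraries where they do the work, as an engineer would, in place of code of your own. Each camera call takes 0.05 s, during which the arm holds its last target. There are 200 camera calls.

### The job

Set the aluminium plate in the drilling jig: sliding it flat on the bed, push its free end edge beside the corner opposite the notch so that it turns about the peg in its notched corner until its long edge bears on the stop screw, and press it there with about 10 newtons (never more than 15). Then slide the side clamp up against the plate and press it snug, again with about 10 to 12 newtons, and let go, so that the plate stays held between peg, screw and clamp. Keep the notched corner at the peg, do not lift the plate, and leave the wrench, screwdriver and socket alone.

Things in the scene. Friction and masses are not known exactly. Their poses are not given: they have to be found in the camera images.
- peg_axis (a point): Fixed steel peg, 14 mm diameter, 30 mm high above the jig bed. Point on its axis, 5 mm above the bed. Axes are the jig's: +y points to the stop block, -y to the side clamp, z up. The bed is a fixed grey slab 250 x 300 mm (x, y), 15 mm thick on the bench, its centre 65 mm along +x from the peg axis.
- stop_block: Fixed dark steel block on the bed, 36 mm wide (x), 26 mm high, face 118 mm along +y from the peg axis; origin on the bed, 95 mm along jig x from the peg axis. It carries a level 10 mm stop screw pointing along -y, axis 6 mm above the bed. The screw is set anew each time: its round tip stands 87 to 113 mm from the peg's x line, not measured; find it by feel.
- plate: Loose aluminium plate flat on the bed, 150 x 110 x 10 mm, 0.3 to 0.46 kg. Origin on its underside below the notch point. Plate x runs along the 150 mm side (-10 to +140 mm), y along the 110 mm side (-10 to +100 mm). Its long edge y = +100 is to bear on the screw. It starts turned 0.3 to 0.5 rad clockwise (from above) from the jig's axes; when it bears it is within 0.15 rad of them.
- plate_notch (a point): Where the peg's axis lies when the peg sits in the plate's square corner notch; mid thickness; axes as the plate's. Notch walls at x = +7 and y = +7 mm; at the start they are up to 8 mm clear of the peg. At the end this point is on the peg axis.
- plate_corner (a point): The plate's corner opposite the notch: plate x = +140, y = +100 mm, mid thickness. Pushed along plate -x on the end edge (x = +140) 10 to 20 mm from this corner, the plate (2 to 7 N of sliding friction) turns counter-clockwise, its notch driven onto the peg. Carry the finger round the arc about the peg as it turns: pushed straight it drags along the edge and jams it.
- plate_centre (a point): Centre of the plate's outline (plate x = +65, y = +45 mm), mid thickness; axes as the plate's.
- clamp_post (a point): Upright round steel post of the side clamp, 14 mm diameter, by which it is pushed or gripped; top 46 mm above the bed, this point 36 mm above it, on the axis. It slides along jig +y, 120 mm along x from the peg axis. Its round nose, 16 mm wide and 10 mm high, ends 38 mm ahead of the post axis and meets the plate's long edge y = -10 after 50 to 95 mm of travel.
- clamp: The whole side clamp: nose, bar and post, on the bed. Origin 22 mm ahead of the post axis (jig +y), at bed height. It slides with about 5 N of friction, no spring, and stays where it is left, so only what is pressed beyond 5 N reaches the plate. Starts 0 to 6 mm from fully back.
- wrench_grip (a point): Wrench lying on the bench, about 160 mm long; not to be moved. Point on its handle.
- screwdriver_grip (a point): Screwdriver lying on the bench, about 180 mm long; not to be moved. Point on its handle.
- socket_mid (a point): Upright steel deep socket, 32 mm across, 60 mm tall, on the bench; not to be moved. Point at its centre.
Things that resemble listed ones, but are neither listed nor needed, are in the scene too. What is shaped like the plate but orange or purple is not meant.

How it is judged:
On the way, in this order (a step that is already met when the one before it is completed fails the run):
1. the plate, its notch at the peg, is turned onto the stop screw and pressed on it with more than 4 N, the clamp not yet touching it (horizontal distance between plate_notch and peg_axis below 0.003 m and contact force between plate and stop_block above 4 N and contact force between clamp and plate below 0.2 N), for 0.2 s.
2. the clamp is pressed snug, so that plate and screw, and clamp and plate, bear on each other (horizontal distance between plate_notch and peg_axis below 0.003 m and contact force between plate and stop_block above 1 N and contact force between clamp and plate above 1 N), for 0.2 s.
At the end, for the whole second after the job is handed in: The plate lies at rest with its notch within 3 mm of the peg axis, held between stop screw and clamp: each bears on it with more than 1 N after release (all of step 2 and linear speed of plate below 0.01 m/s); the robot touches nothing.
It fails at once if the fingers push the plate with more than 16 N (contact force between the fingers and plate above 16 N).
It fails at once if the clamp presses the plate with more than 16 N (contact force between clamp and plate above 16 N).
It fails at once if the notched corner leaves the peg (over 20 mm) (horizontal distance between plate_notch and peg_axis above 0.02 m).
It fails at once if the plate is lifted off the bed (z of plate_centre in the frame of peg_axis above 0.006 m).
It fails at once if the wrench, screwdriver or socket is disturbed (distance of any of wrench_grip, screwdriver_grip, socket_mid from where it was at the start of the episode above 0.02 m).
It also fails if it takes over 72 s, if anything falls off the work surface, if the arm or the gripper's body presses on something with over 40 N, if the wrist force passes 120 N, or if a joint passes its speed limit or range.

## Working session

There is one attempt and no reset: what is moved stays moved. The work goes in short steps, Python scripts to look and compute and a shell command to move; the robot and the scene stay as the last step left them, time stands still between calls to the robot, and variables do not carry over. Pictures are saved under pics/ and viewed, about 8 in all and at most 12, crops included, and the job is handed in when it is done.

```bash
ls; mkdir -p pics; python3 - <<'E'
from plant import *
import cv2,numpy as np
s=get_state();print({k:np.round(v,3).tolist() for k,v in s.items()},grip_point_offset)
for n in["top","scene"]:
    c=capture(n);np.savez(f"pics/{n}0.npz",**c);cv2.imwrite(f"pics/{n}0.png",c["color"][...,::-1]);print(n,c["fov_y"],c["cx"],c["cy"],c["R"],c["t"])
E
```

```text
pics
{'time_s': 0.0, 'qpos': [-1.167, 0.092, 1.232, -0.0, 1.82, -0.057], 'qd': [-0.001, 0.0, 0.001, 0.0, 0.001, 0.001], 'tau': [0.001, -45.873, -41.802, 0.0, 0.012, -0.0], 'eef_pos': [0.267, -0.537, 0.23], 'eef_rot': [-3.057, -0.717, 0.001], 'force': [-0.692, -0.178, 0.355], 'torque': [0.054, -0.016, -0.021], 'finger_gap': 0.086} 0.0187
top 48.77186324517822 327.83306371956587 196.4248239320388 [[-0.00923476 -0.99972725  0.02145097]
 [-0.99620052  0.00734018 -0.08677929]
 [ 0.08659817 -0.02217086 -0.99599659]] [-0.02938291  0.43085307  1.40292421]
scene 44.01628865708764 310.7741941322761 201.35770933596478 [[ 0.09695321  0.99524103 -0.00976519]
 [ 0.83992019 -0.08707836 -0.53567848]
 [-0.53397954  0.04373377 -0.84436557]] [-0.02552326 -0.30001308  1.45494799]
```

View pics/top0.png

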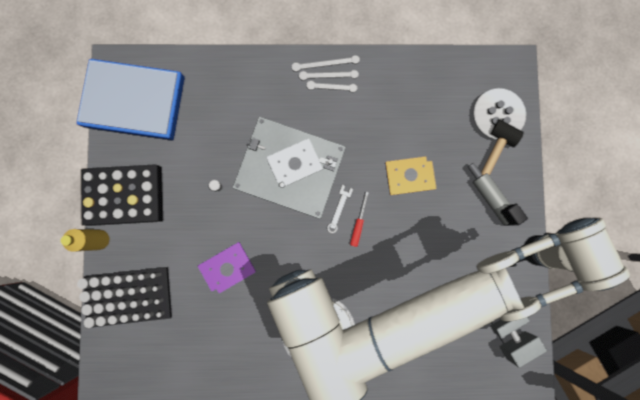

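View pics/scene0.png

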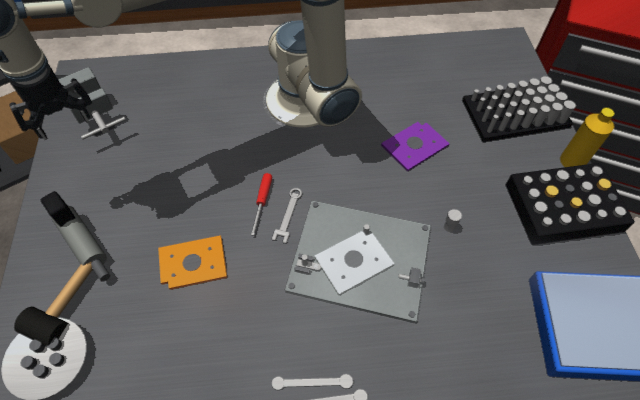

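The jig bed is centred near (290,165) in top, with the peg near (282,184), the stop block at (255,145) and the clamp at (330,162). The wrench is at (340,208), the screwdriver at (358,220) and the socket at (215,185). Next I compute the bed pose and rectify both views.

```bash
cat > h.py <<'E'
import numpy as np,cv2
def K(c):
    f=c["color"].shape[0]/2/np.tan(np.radians(float(c["fov_y"]))/2)
    return np.array([[f,0,float(c["cx"])],[0,f,float(c["cy"])],[0,0,1]])
def pts(c):
    z=c["range_z"];v,u=np.mgrid[:z.shape[0],:z.shape[1]]
    p=np.stack([u,v,np.ones_like(u)],-1)@np.linalg.inv(K(c)).T*z[...,None]
    return (p-c["t"])@c["R"]
def proj(c,X):
    p=(np.atleast_2d(X)@c["R"].T+c["t"])@K(c).T
    return p[:,:2]/p[:,2:]
def onplane(c,uv,z):
    uv=np.atleast_2d(uv);d=np.c_[uv,np.ones(len(uv))]@np.linalg.inv(K(c)).T@c["R"]
    o=-c["R"].T@c["t"];return o+d*((z-o[2])/d[:,2])[:,None]
def rect(c,x0,x1,y0,y1,z,s=2):
    # image: up = +x, left = +y, s px per mm
    w,h=int((y1-y0)*1000*s),int((x1-x0)*1000*s)
    X=np.array([[x1,y1,z],[x1,y0,z],[x0,y0,z],[x0,y1,z]])
    M=cv2.getPerspectiveTransform(np.float32([[0,0],[w,0],[w,h],[0,h]]),np.float32(proj(c,X)))
    return cv2.warpPerspective(c["color"],M,(w,h),flags=cv2.WARP_INVERSE_MAP|cv2.INTER_CUBIC)
E
python3 - <<'E'
from h import *
for n in["top","scene"]:
    c=dict(np.load(f"pics/{n}0.npz"))
    P=pts(c);m=(abs(P[...,2]-.015)<.02)&(P[...,2]>.008)&(c["range_z"]>0)
    seed=(165,290) if n=="top" else (262,355)
    hsv=cv2.cvtColor(c["color"],cv2.COLOR_RGB2HSV)
    k,l=cv2.connectedComponents(m.astype(np.uint8));print(n,P[seed])
    b=(l==l[seed]);q=P[b];(ce,sz,an)=cv2.minAreaRect(np.float32(q[:,:2]*1000));print(ce,sz,an,b.sum())
    print("corners px->",onplane(c,[(261,118),(344,148),(319,215),(235,187)] if n=="top" else [(314,203),(431,226),(415,320),(288,290)],.015).round(3))
c=dict(np.load("pics/scene0.npz"));t=dict(np.load("pics/top0.npz"))
a=[rect(q,.38,.72,-.13,.23,.015,2)[...,::-1] for q in (t,)]
cv2.imwrite("pics/r1.png",a[0])
E
```

```text
top [0.53298151 0.08834616 0.0229569 ]
(530.3935546875, 93.38500213623047) (302.52593994140625, 253.05686950683594) 70.1601333618164 6864
corners px-> [[ 0.69   0.183  0.015]
 [ 0.589 -0.087  0.015]
 [ 0.371 -0.004  0.015]
 [ 0.464  0.266  0.015]]
scene [0.54834204 0.07518356 0.02585261]
(529.4124145507812, 90.74742126464844) (302.14202880859375, 253.36434936523438) 70.11656951904297 12131
corners px-> [[ 0.371 -0.002  0.015]
 [ 0.467  0.275  0.015]
 [ 0.694  0.187  0.015]
 [ 0.597 -0.084  0.015]]
```

View pics/r1.png

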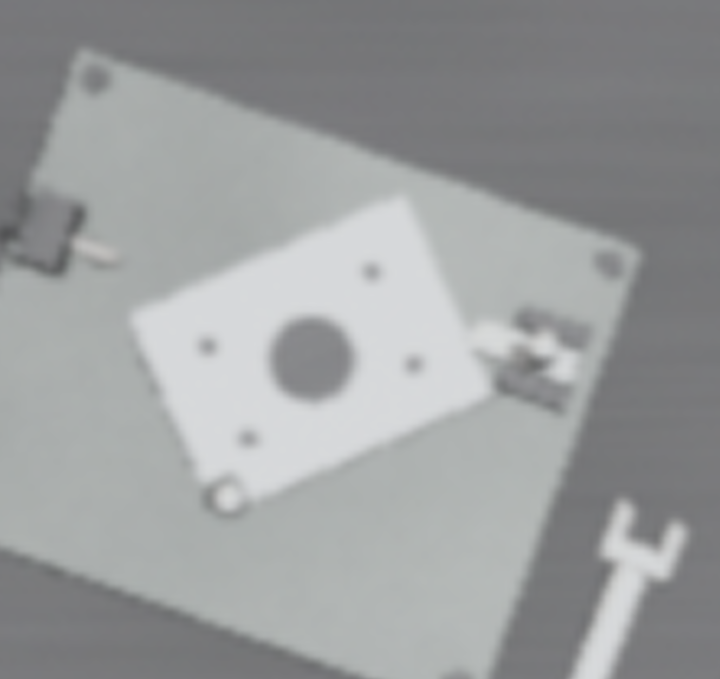

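The rectified view shows the plate corners at about (130,317), (400,195) and (490,395), the notch and peg at (227,497), the screw tip at (115,260) and the clamp nose at (475,345). By my estimate the plate is turned about 0.8 rad, not the 0.3–0.5 stated. I'll move over the plate and check this from closer.

```bash
python3 -m inch '[{"translation":[4,-2.5,0],"yaw":-1},{"translation":[18.2,-11.7,0],"yaw":-11},{"translation":[18.2,-11.7,0],"yaw":-11},{"translation":[18.2,-11.7,0],"yaw":-11},{"translation":[18.2,-11.7,0],"yaw":-11},{"translation":[18.2,-11.7,0],"yaw":-11},{"translation":[18.2,-11.7,0],"yaw":-11},{"translation":[18.2,-11.7,0],"yaw":-11},{"translation":[18.2,-11.7,0],"yaw":-11},{"translation":[18.2,-11.7,0],"yaw":-11},{"translation":[18.2,-11.7,0],"yaw":-11},{"translation":[18.2,-11.7,0],"yaw":-11},{"translation":[18.2,-11.7,0],"yaw":-11},{"translation":[18.2,-11.7,0],"yaw":-11},{"translation":[18.2,-11.7,0],"yaw":-11},{"translation":[18.2,-11.7,0],"yaw":-11}]' 0 20
python3 - <<'E'
from plant import *
from h import *
s=get_state();print({k:np.round(v,3).tolist() for k,v in s.items()})
c=capture("wrist");np.savez("pics/w1.npz",**c);cv2.imwrite("pics/w1.png",c["color"][...,::-1])
print(-c["R"].T@c["t"])
E
```

```text
time_s: 2.1
eef_pos: [0.5996, 0.0191, 0.2315]
eef_rot: [1.703, 2.64, 0.0]
force: [-0.3, 0.2, 0.0]
finger_gap: -0.0
{'time_s': 2.1, 'qpos': [-0.025, 0.091, 1.231, -0.0, 1.82, -0.45], 'qd': [0.006, 0.005, -0.005, 0.001, -0.0, 0.0], 'tau': [-0.086, -45.856, -41.797, -0.007, 0.001, -0.002], 'eef_pos': [0.6, 0.019, 0.232], 'eef_rot': [1.703, 2.64, 0.0], 'force': [-0.323, 0.166, 0.007], 'torque': [0.011, -0.002, 0.007], 'finger_gap': -0.0}
[0.56945928 0.08159341 0.37266415]
```

View pics/w1.png

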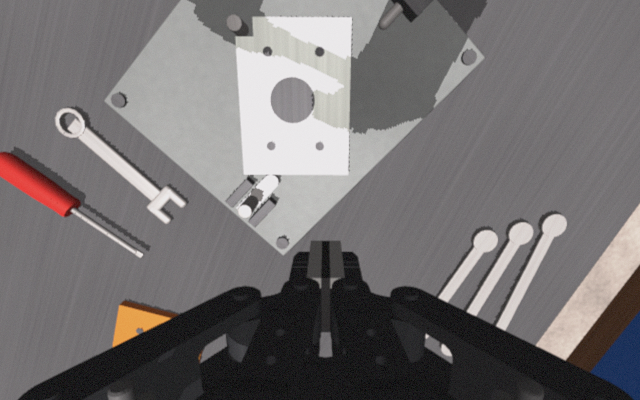

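The wrist view confirms the plate is about 45° from the jig. Its corners are at (352,16), (350,175) and (244,175), the peg top is near (235,22), the clamp nose is at (272,182) and the screw tip at about (383,26).

```bash
python3 - <<'E'
from h import *
c=dict(np.load("pics/w1.npz"))
p=onplane(c,[(352,16),(350,175),(244,175),(236,42)],.025)
print(p.round(4)); print([round(np.linalg.norm(p[i]-p[i+1]),4) for i in range(3)])
print("ang",np.degrees(np.arctan2(*(p[1]-p[0])[1::-1])))
P=pts(c)
peg=P[(P[...,2]>.038)&(P[...,2]<.05)&(np.hypot(P[...,0]-.4715,P[...,1]-.1165)<.02)]
print("peg",len(peg),peg.mean(0) if len(peg) else 0, onplane(c,(235,22),.045))
print("screw tip",onplane(c,(383,26),.023))
print("bed corners",onplane(c,[(107,99),(283,255),(484,56)],.015))
post=P[(P[...,2]>.05)&(P[...,2]<.07)&(np.hypot(P[...,0]-.54,P[...,1]+.045)<.04)]
print("post",len(post),post.mean(0) if len(post) else 0)
ii=np.argwhere((P[...,2]>.045)&(P[...,2]<.07)&(np.hypot(P[...,0]-.54,P[...,1]+.045)<.05));print(ii.mean(0))
print("nose",onplane(c,(272,180),.025), onplane(c,(245,212),.061))
E
```

```text
[[ 0.5593  0.1654  0.025 ]
 [ 0.6224  0.0287  0.025 ]
 [ 0.5209 -0.0172  0.025 ]
 [ 0.4687  0.1     0.025 ]]
[np.float64(0.1506), np.float64(0.1115), np.float64(0.1283)]
ang -65.23158969854302
peg 231 [0.46753894 0.11266272 0.04327163] [[0.46805613 0.11378649 0.045     ]]
screw tip [[0.58957217 0.17028261 0.023     ]]
bed corners [[ 0.36463255 -0.00369187  0.015     ]
 [ 0.59379582 -0.08982784  0.015     ]
 [ 0.69302829  0.18945851  0.015     ]]
post 193 [ 0.53915867 -0.03974842  0.0582051 ]
[209.26635514 246.01401869]
nose [[ 0.54967772 -0.0100993   0.025     ]] [[ 0.53967647 -0.04091119  0.061     ]]
```

```bash
python3 -m inch '[{"translation":[-0.8,0.33,0]},{"translation":[-0.8,0.33,2]},{"translation":[-0.8,0.33,4]},{"translation":[-0.8,0.33,6]},{"translation":[-0.8,0.33,6.8]},{"translation":[-0.8,0.33,7.1]},{"translation":[-0.8,0.33,7.1]},{"translation":[-0.8,0.33,7.1]},{"translation":[-0.8,0.33,7.1]}]'
python3 - <<'E'
from plant import *
from h import *
s=get_state();print({k:np.round(s[k],4).tolist() for k in("time_s","eef_pos","eef_rot","force")})
c=capture("wrist");np.savez("pics/w2.npz",**c);cv2.imwrite("pics/w2.png",c["color"][...,::-1])
E
```

```text
{'time_s': 2.15, 'eef_pos': [0.5997, 0.0193, 0.2315], 'eef_rot': [1.7026, 2.64, 0.0002], 'force': [-0.8641, -0.1109, -0.254]}invalid input at $[0]: expected keys translation, yaw
```

View pics/w2.png

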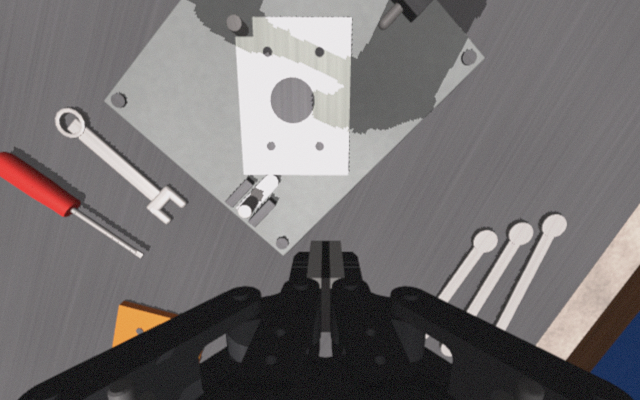

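The move was refused because the rows need a yaw key, so the picture is unchanged. I'll repeat it with yaw.

```bash
python3 -m inch '[{"translation":[-0.8,0.33,0],"yaw":0},{"translation":[-0.8,0.33,2],"yaw":0},{"translation":[-0.8,0.33,4],"yaw":0},{"translation":[-0.8,0.33,6],"yaw":0},{"translation":[-0.8,0.33,6.8],"yaw":0},{"translation":[-0.8,0.33,7.1],"yaw":0},{"translation":[-0.8,0.33,7.1],"yaw":0},{"translation":[-0.8,0.33,7.1],"yaw":0},{"translation":[-0.8,0.33,7.1],"yaw":0}]'
python3 - <<'E'
from plant import *
from h import *
s=get_state();print({k:np.round(s[k],4).tolist() for k in("time_s","eef_pos","eef_rot","force")})
c=capture("wrist");np.savez("pics/w3.npz",**c);cv2.imwrite("pics/w3.png",c["color"][...,::-1])
E
```

```text
time_s: 3.32
eef_pos: [0.6197, 0.0019, 0.0202]
eef_rot: [1.7, 2.639, 0.002]
force: [-0.6, 0.5, 0.3]
finger_gap: 0.0
{'time_s': 3.325, 'eef_pos': [0.6197, 0.0019, 0.0202], 'eef_rot': [1.7003, 2.6386, 0.0023], 'force': [-0.5634, 0.4571, 0.2509]}
```

View pics/w3.png

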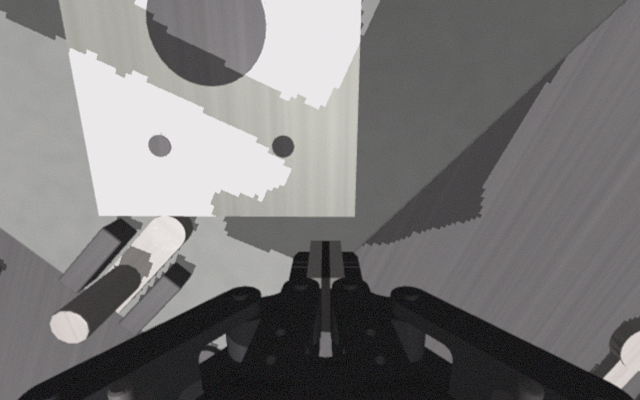

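The finger is at (326,245), about 13–14 mm in from the plate corner (355,216), with the edge square to the tool. The clamp nose at (172,225) is near the plate but off it. Next I work out the arc rows.

```bash
cat > arc.py <<'E'
import numpy as np
# rows from commanded pose (x,y,toolang deg) to peg-frame targets (px,py,theta deg); tool x = theta+180
PEG=np.array([.468,.1135])
def R(a): a=np.radians(a); return np.array([[np.cos(a),-np.sin(a)],[np.sin(a),np.cos(a)]])
def rows(c0,targets):
    a0=c0[2]; tx=R(a0)@[1,0]; ty=R(a0-90)@[1,0]
    for x,y,th in targets:
        w=PEG+R(th)@[x,y]; d=w-np.array(c0[:2])
        print(f'th {th:.1f} w {w.round(4)} ang {th+180:.1f}  [{d@tx/.03:.2f},{d@ty/.03:.2f}] yaw {-(th+180-a0)/8:.2f}')
E
python3 - <<'E'
from arc import *
rows((.6185,.0013,114.4),[(.157,.09,-65.6),(.154,.09,-65.6),(.152,.09,-65.6)]+[(.151,.09-.0002*i,-65.6+2*i) for i in range(0,21)])
E
```

```text
th -65.6 w [0.6148 0.0077] ang 114.4  [0.25,-0.02] yaw -0.00
th -65.6 w [0.6136 0.0104] ang 114.4  [0.35,-0.02] yaw -0.00
th -65.6 w [0.6128 0.0123] ang 114.4  [0.41,-0.02] yaw -0.00
th -65.6 w [0.6123 0.0132] ang 114.4  [0.45,-0.02] yaw -0.00
th -63.6 w [0.6156 0.0182] ang 116.4  [0.55,0.14] yaw -0.25
th -61.6 w [0.6186 0.0233] ang 118.4  [0.67,0.31] yaw -0.50
th -59.6 w [0.6215 0.0285] ang 120.4  [0.78,0.47] yaw -0.75
th -57.6 w [0.6242 0.0338] ang 122.4  [0.91,0.62] yaw -1.00
th -55.6 w [0.6267 0.0392] ang 124.4  [1.04,0.77] yaw -1.25
th -53.6 w [0.6291 0.0447] ang 126.4  [1.17,0.92] yaw -1.50
th -51.6 w [0.6312 0.0502] ang 128.4  [1.31,1.06] yaw -1.75
th -49.6 w [0.6332 0.0558] ang 130.4  [1.45,1.20] yaw -2.00
th -47.6 w [0.635  0.0615] ang 132.4  [1.60,1.33] yaw -2.25
th -45.6 w [0.6365 0.0672] ang 134.4  [1.75,1.45] yaw -2.50
th -43.6 w [0.6379 0.0729] ang 136.4  [1.91,1.58] yaw -2.75
th -41.6 w [0.6391 0.0788] ang 138.4  [2.07,1.69] yaw -3.00
th -39.6 w [0.6401 0.0846] ang 140.4  [2.23,1.80] yaw -3.25
th -37.6 w [0.6408 0.0905] ang 142.4  [2.40,1.91] yaw -3.50
th -35.6 w [0.6414 0.0963] ang 144.4  [2.57,2.00] yaw -3.75
th -33.6 w [0.6418 0.1022] ang 146.4  [2.74,2.10] yaw -4.00
th -31.6 w [0.642  0.1081] ang 148.4  [2.92,2.18] yaw -4.25
th -29.6 w [0.642 0.114] ang 150.4  [3.10,2.26] yaw -4.50
th -27.6 w [0.6418 0.1199] ang 152.4  [3.28,2.34] yaw -4.75
th -25.6 w [0.6413 0.1258] ang 154.4  [3.47,2.41] yaw -5.00
```

```bash
python3 -m inch '[{"translation":[0.15,-0.02,0],"yaw":0},{"translation":[0.28,-0.02,0],"yaw":0},{"translation":[0.35,-0.02,0],"yaw":0},{"translation":[0.4,-0.02,0],"yaw":0},{"translation":[0.45,-0.02,0],"yaw":0},{"translation":[0.5,0.06,0],"yaw":-0.12},{"translation":[0.55,0.14,0],"yaw":-0.25},{"translation":[0.61,0.22,0],"yaw":-0.37},{"translation":[0.67,0.31,0],"yaw":-0.5}]'
```

```text
time_s: 4.5
eef_pos: [0.6188, 0.0244, 0.0182]
eef_rot: [-1.607, -2.699, 0.0]
force: [0.7, -1.9, -0.6]
finger_gap: -0.0
```

```bash
python3 - <<'E'
from arc import *
rows((.6186,.0233,118.4),[(.151,.0896-.0002*i,-61.6+2*i) for i in range(1,15)])
E
```

```text
th -59.6 w [0.6215 0.0285] ang 120.4  [0.11,0.17] yaw -0.25
th -57.6 w [0.6242 0.0338] ang 122.4  [0.22,0.33] yaw -0.50
th -55.6 w [0.6267 0.0392] ang 124.4  [0.34,0.49] yaw -0.75
th -53.6 w [0.6291 0.0447] ang 126.4  [0.46,0.65] yaw -1.00
th -51.6 w [0.6312 0.0502] ang 128.4  [0.59,0.80] yaw -1.25
th -49.6 w [0.6332 0.0558] ang 130.4  [0.72,0.94] yaw -1.50
th -47.6 w [0.635  0.0615] ang 132.4  [0.86,1.08] yaw -1.75
th -45.6 w [0.6365 0.0672] ang 134.4  [1.00,1.22] yaw -2.00
th -43.6 w [0.6379 0.0729] ang 136.4  [1.15,1.35] yaw -2.25
th -41.6 w [0.6391 0.0788] ang 138.4  [1.30,1.48] yaw -2.50
th -39.6 w [0.6401 0.0846] ang 140.4  [1.46,1.60] yaw -2.75
th -37.6 w [0.6408 0.0905] ang 142.4  [1.62,1.72] yaw -3.00
th -35.6 w [0.6414 0.0963] ang 144.4  [1.78,1.83] yaw -3.25
th -33.6 w [0.6418 0.1022] ang 146.4  [1.95,1.93] yaw -3.50
```

```bash
python3 -m inch '[{"translation":[0.05,0.08,0],"yaw":-0.12},{"translation":[0.11,0.17,0],"yaw":-0.25},{"translation":[0.16,0.25,0],"yaw":-0.37},{"translation":[0.22,0.33,0],"yaw":-0.5},{"translation":[0.28,0.41,0],"yaw":-0.62},{"translation":[0.34,0.49,0],"yaw":-0.75},{"translation":[0.4,0.57,0],"yaw":-0.87},{"translation":[0.46,0.65,0],"yaw":-1},{"translation":[0.52,0.72,0],"yaw":-1.12},{"translation":[0.59,0.8,0],"yaw":-1.25},{"translation":[0.65,0.87,0],"yaw":-1.37},{"translation":[0.72,0.94,0],"yaw":-1.5},{"translation":[0.72,0.94,0],"yaw":-1.5}]'
python3 - <<'E'
from plant import *
from h import *
s=get_state();print({k:np.round(s[k],4).tolist() for k in("time_s","eef_pos","eef_rot","force")})
c=capture("wrist");np.savez("pics/w4.npz",**c);t=capture("top");np.savez("pics/t4.npz",**t)
cv2.imwrite("pics/w4.png",np.hstack([cv2.resize(c["color"],(480,300)),cv2.resize(rect(t,.42,.68,-.08,.2,.025,2),(300,279))[:300] if 0 else cv2.copyMakeBorder(cv2.resize(rect(t,.42,.68,-.08,.2,.025,2),(300,279)),0,21,0,0,0)])[...,::-1])
E
```

```text
time_s: 6.12
eef_pos: [0.6335, 0.0569, 0.0183]
eef_rot: [1.317, 2.852, 0.001]
force: [0.1, -0.6, -0.2]
finger_gap: 0.0
{'time_s': 6.125, 'eef_pos': [0.6335, 0.0569, 0.0183], 'eef_rot': [1.3168, 2.8523, 0.0006], 'force': [0.0839, -0.5753, -0.1621]}
```

View pics/w4.png

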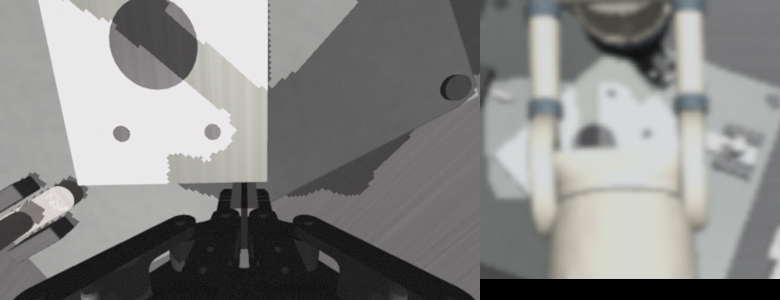

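The plate has turned with the finger: its corner is at (267,182) and the finger at (244,185) in the left panel. The clamp is clear of it. I continue round.

```bash
python3 - <<'E'
from arc import *
rows((.6332,.0558,130.4),[(.151,.0884-.0003*i,-49.6+2*i) for i in range(1,10)])
E
```

```text
th -47.6 w [0.6349 0.0614] ang 132.4  [0.11,0.16] yaw -0.25
th -45.6 w [0.6364 0.067 ] ang 134.4  [0.22,0.32] yaw -0.50
th -43.6 w [0.6377 0.0727] ang 136.4  [0.33,0.48] yaw -0.75
th -41.6 w [0.6388 0.0785] ang 138.4  [0.45,0.63] yaw -1.00
th -39.6 w [0.6397 0.0842] ang 140.4  [0.58,0.78] yaw -1.25
th -37.6 w [0.6405 0.09  ] ang 142.4  [0.71,0.92] yaw -1.50
th -35.6 w [0.641  0.0958] ang 144.4  [0.85,1.06] yaw -1.75
th -33.6 w [0.6414 0.1016] ang 146.4  [0.99,1.20] yaw -2.00
th -31.6 w [0.6415 0.1074] ang 148.4  [1.13,1.33] yaw -2.25
```

```bash
python3 -m inch '[{"translation":[0.05,0.08,0],"yaw":-0.12},{"translation":[0.11,0.16,0],"yaw":-0.25},{"translation":[0.16,0.24,0],"yaw":-0.37},{"translation":[0.22,0.32,0],"yaw":-0.5},{"translation":[0.27,0.4,0],"yaw":-0.62},{"translation":[0.33,0.48,0],"yaw":-0.75},{"translation":[0.39,0.55,0],"yaw":-0.87},{"translation":[0.45,0.63,0],"yaw":-1},{"translation":[0.51,0.7,0],"yaw":-1.12},{"translation":[0.58,0.78,0],"yaw":-1.25},{"translation":[0.64,0.85,0],"yaw":-1.37},{"translation":[0.71,0.92,0],"yaw":-1.5},{"translation":[0.78,0.99,0],"yaw":-1.62},{"translation":[0.85,1.06,0],"yaw":-1.75},{"translation":[0.92,1.13,0],"yaw":-1.87},{"translation":[0.99,1.2,0],"yaw":-2}]'
python3 - <<'E'
from plant import *
from h import *
c=capture("wrist");np.savez("pics/w5.npz",**c);cv2.imwrite("pics/w5.png",c["color"][...,::-1])
E
```

```text
time_s: 8.22
eef_pos: [0.6418, 0.1028, 0.0184]
eef_rot: [0.906, 3.007, 0.001]
force: [3.7, -1.0, -0.2]
finger_gap: 0.0001
```

View pics/w5.png

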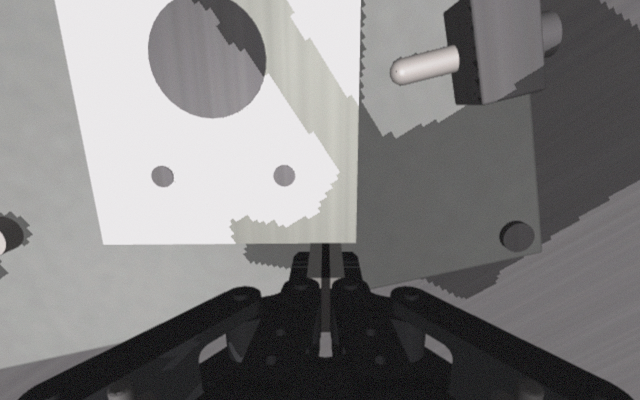

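The plate edge at u≈359 is about 15 mm from the screw tip at (395,72), and the finger is square on the edge near the corner (356,243). I compute the expected contact angle and the rows.

```bash
python3 - <<'E'
from h import *
from arc import R,PEG,rows
c=dict(np.load("pics/w5.npz"))
p=onplane(c,[(356,243),(104,243),(360,30)],.025)[:,:2]
th=np.degrees(np.arctan2(*(p[0]-p[1])[::-1]))-90;print("theta",th, "w",np.linalg.norm(p[0]-p[1]), "th2",np.degrees(np.arctan2(*(p[0]-p[2])[::-1])))
for t in(th,-33.2): print("notch rel peg in plate axes",R(-t)@(p[0]-PEG)-[.14,.1])
s=onplane(c,(390,73),.021)[0,:2];print("screw jig",R(20.1)@(s-PEG),"plate-frame",R(-th)@(s-p[0])+[.14,.1])
rows((.6414,.1016,146.4),[(.151,.086-.0003*i,-33.6+2*i) for i in range(1,8)])
E
```

```text
theta -33.570437159241585 w 0.10848024279509635 th2 -33.120119227348425
notch rel peg in plate axes [-0.00235848 -0.00040214]
notch rel peg in plate axes [-0.00171743 -0.00129412]
screw jig [0.09255513 0.09233873] plate-frame [0.07085773 0.11176079]
th -31.6 w [0.6415 0.1074] ang 148.4  [0.10,0.16] yaw -0.25
th -29.6 w [0.6415 0.1132] ang 150.4  [0.21,0.32] yaw -0.50
th -27.6 w [0.6412 0.119 ] ang 152.4  [0.32,0.48] yaw -0.75
th -25.6 w [0.6408 0.1247] ang 154.4  [0.44,0.63] yaw -1.00
th -23.6 w [0.6402 0.1305] ang 156.4  [0.57,0.78] yaw -1.25
th -21.6 w [0.6394 0.1362] ang 158.4  [0.69,0.92] yaw -1.50
th -19.6 w [0.6384 0.1419] ang 160.4  [0.83,1.06] yaw -1.75
```

```bash
python3 -m inch '[{"translation":[0.05,0.08,0],"yaw":-0.12},{"translation":[0.1,0.16,0],"yaw":-0.25},{"translation":[0.15,0.24,0],"yaw":-0.37},{"translation":[0.21,0.32,0],"yaw":-0.5},{"translation":[0.26,0.4,0],"yaw":-0.62},{"translation":[0.32,0.48,0],"yaw":-0.75}]'; python3 - <<'E'
from arc import *
rows((.6412,.1190,152.4),[(.151,.0836-.0001*i,-27.6+.4*i) for i in range(1,16)])
E
```

```text
time_s: 9.02
eef_pos: [0.6419, 0.1202, 0.0184]
eef_rot: [0.747, 3.051, 0.001]
force: [5.9, 0.6, -1.5]
finger_gap: -0.0001
th -27.2 w [0.6405 0.1187] ang 152.8  [0.02,-0.02] yaw -0.05
th -26.8 w [0.6404 0.1199] ang 153.2  [0.04,0.01] yaw -0.10
th -26.4 w [0.6403 0.121 ] ang 153.6  [0.06,0.04] yaw -0.15
th -26.0 w [0.6402 0.1221] ang 154.0  [0.08,0.08] yaw -0.20
th -25.6 w [0.6401 0.1232] ang 154.4  [0.10,0.11] yaw -0.25
th -25.2 w [0.64   0.1243] ang 154.8  [0.12,0.14] yaw -0.30
th -24.8 w [0.6398 0.1254] ang 155.2  [0.14,0.17] yaw -0.35
th -24.4 w [0.6397 0.1265] ang 155.6  [0.16,0.20] yaw -0.40
th -24.0 w [0.6396 0.1276] ang 156.0  [0.18,0.23] yaw -0.45
th -23.6 w [0.6394 0.1287] ang 156.4  [0.20,0.26] yaw -0.50
th -23.2 w [0.6393 0.1298] ang 156.8  [0.22,0.29] yaw -0.55
th -22.8 w [0.6391 0.1309] ang 157.2  [0.25,0.32] yaw -0.60
th -22.4 w [0.639 0.132] ang 157.6  [0.27,0.35] yaw -0.65
th -22.0 w [0.6388 0.1331] ang 158.0  [0.29,0.38] yaw -0.70
th -21.6 w [0.6386 0.1342] ang 158.4  [0.31,0.41] yaw -0.75
```

```bash
python3 -m inch '[{"translation":[0.02,0.032,0],"yaw":-0.05},{"translation":[0.04,0.064,0],"yaw":-0.1}]'; python3 -m inch '[{"translation":[0.02,0.032,0],"yaw":-0.05},{"translation":[0.04,0.064,0],"yaw":-0.1}]'
```

```text
time_s: 9.28
eef_pos: [0.6418, 0.1225, 0.0184]
eef_rot: [0.726, 3.056, 0.001]
force: [6.2, -0.6, -0.7]
finger_gap: 0.0004
time_s: 9.52
eef_pos: [0.6416, 0.1247, 0.0184]
eef_rot: [0.705, 3.06, 0.001]
force: [5.5, 0.0, -2.4]
finger_gap: -0.0
```

```bash
python3 -m inch '[{"translation":[0.02,0.032,0],"yaw":-0.05}]';python3 -m inch '[{"translation":[0.02,0.032,0],"yaw":-0.05}]'
```

```text
time_s: 9.65
eef_pos: [0.6415, 0.1259, 0.0184]
eef_rot: [0.694, 3.063, 0.001]
force: [5.9, 0.6, -1.5]
finger_gap: -0.0002
time_s: 9.78
eef_pos: [0.6414, 0.127, 0.0184]
eef_rot: [0.684, 3.065, 0.001]
force: [5.7, -0.6, -1.4]
finger_gap: 0.0002
```

```bash
for i in 1; do python3 -m inch '[{"translation":[0.01,0.016,0],"yaw":-0.025}]';python3 -m inch '[{"translation":[0.01,0.016,0],"yaw":-0.025}]';python3 -m inch '[{"translation":[0.01,0.016,0],"yaw":-0.025}]'; done | grep -E "pos|force"
```

```text
eef_pos: [0.6414, 0.1276, 0.0184]
force: [6.0, -0.1, -1.6]
eef_pos: [0.6413, 0.1282, 0.0184]
force: [6.9, 0.6, -1.6]
eef_pos: [0.6413, 0.1287, 0.0185]
force: [6.3, 0.9, -0.8]
```

```bash
python3 -m inch '[{"translation":[0.01,0.016,0],"yaw":-0.025}]' | grep -E "pos|force";python3 -m inch '[{"translation":[0.01,0.016,0],"yaw":-0.025}]'| grep -E "pos|force"
```

```text
eef_pos: [0.6413, 0.1293, 0.0185]
force: [7.0, 0.0, -2.2]
eef_pos: [0.6412, 0.1299, 0.0185]
force: [6.1, 0.9, -1.2]
```

```bash
python3 -m inch '[{"translation":[0.01,0.016,0],"yaw":-0.025}]' | grep -E "pos|force";python3 -m inch '[{"translation":[0.01,0.016,0],"yaw":-0.025}]'| grep -E "pos|force";python3 -m inch '[{"translation":[0.01,0.016,0],"yaw":-0.025}]'| grep -E "pos|force"
```

```text
eef_pos: [0.6411, 0.1303, 0.0184]
force: [5.8, -1.1, -1.7]
eef_pos: [0.6411, 0.1306, 0.0184]
force: [7.4, -1.3, -1.9]
eef_pos: [0.6411, 0.1308, 0.0185]
force: [7.8, -2.4, -1.6]
```

```bash
python3 -m inch '[{"translation":[0.01,0.016,0],"yaw":-0.025}]' | grep -E "pos|force";python3 -m inch '[{"translation":[0.01,0.016,0],"yaw":-0.025}]'| grep -E "pos|force"
```

```text
eef_pos: [0.6411, 0.131, 0.0185]
force: [6.7, -3.5, -1.7]
eef_pos: [0.6411, 0.1312, 0.0185]
force: [7.3, -4.9, -2.0]
```

Screw contact shows: y motion has slowed and the force is building. From here I press along tool x only.

```bash
python3 -m inch '[{"translation":[0.01,0,0],"yaw":0}]' | grep -E "pos|force";python3 -m inch '[{"translation":[0.01,0,0],"yaw":0}]'| grep -E "pos|force"
```

```text
eef_pos: [0.6411, 0.1311, 0.0185]
force: [8.8, -5.2, -1.8]
eef_pos: [0.641, 0.1311, 0.0186]
force: [9.8, -3.8, -2.3]
```

```bash
python3 -m inch '[{"translation":[0.01,0,0],"yaw":0}]' | grep -E "pos|force";python3 -m inch '[{"translation":[0.01,0,0],"yaw":0}]'| grep -E "pos|force"
```

```text
eef_pos: [0.641, 0.1312, 0.0186]
force: [10.7, -4.4, -2.6]
eef_pos: [0.641, 0.1312, 0.0187]
force: [11.0, -3.8, -3.6]
```

```bash
python3 -m inch '[{"translation":[0.01,0,0],"yaw":0},{"translation":[0.01,0,0],"yaw":0},{"translation":[0.01,0,0],"yaw":0}]' | grep -E "pos|force|time"; python3 - <<'E'
from plant import *
from h import *
from arc import R,PEG
c=capture("wrist");np.savez("pics/w6.npz",**c);cv2.imwrite("pics/w6.png",c["color"][...,::-1])
E
```

```text
time_s: 11.9
eef_pos: [0.641, 0.1313, 0.0188]
force: [11.6, -4.0, -1.8]
```

View pics/w6.png

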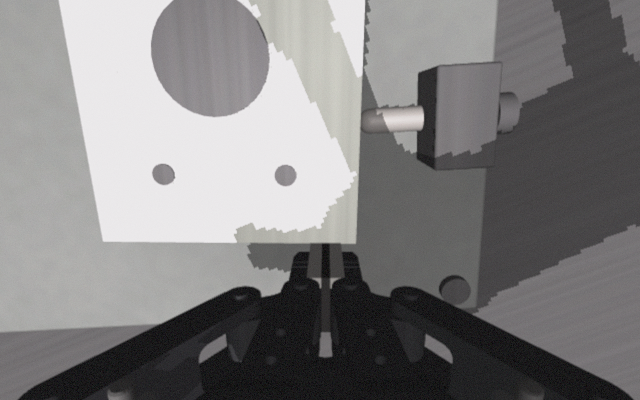

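The screw tip at (362,120) bears on the plate edge, and the normal force is about 12 N. I check the notch numerically and prepare the retreat and the clamp approach.

```bash
python3 - <<'E'
from plant import *
from h import *
from arc import R,PEG
c=dict(np.load("pics/w6.npz"))
p=onplane(c,[(356,242),(103,241)],.025)[:,:2]
th=np.degrees(np.arctan2(*(p[0]-p[1])[::-1]))-90;print(th,np.linalg.norm(p[0]-p[1]))
for t in (th,-23.6,-24.5): print(t,"notch off",R(-t)@(p[0]-PEG)-[.14,.1])
s=get_state();print(s["force"],s["eef_rot"],s["time_s"])
J=R(-20.1)
for y in(-.145,-.150,-.131): print(y,PEG+J@[.12,y])
E
```

```text
-23.504358615890595 0.10908791758317107
-23.504358615890595 notch off [-0.00213326 -0.00196635]
-23.6 notch off [-0.0022971  -0.00173635]
-24.5 notch off [-0.00385755  0.00041447]
[12.7178926  -4.31821234 -3.55291358] [ 6.31375332e-01  3.07192874e+00 -1.47560212e-03] 11.95
-0.145 [ 0.53086065 -0.06390783]
-0.15 [ 0.52914236 -0.0686033 ]
-0.131 [ 0.53567189 -0.05076051]
```

```bash
python3 -m inch '[{"translation":[-0.03,0,0],"yaw":0},{"translation":[-0.08,0,0],"yaw":0},{"translation":[-0.2,0,0],"yaw":0},{"translation":[-0.5,0,0],"yaw":0},{"translation":[-0.6,0,0],"yaw":0},{"translation":[-0.6,0,-1.7],"yaw":0},{"translation":[-0.6,0,-3.4],"yaw":0},{"translation":[-0.6,0,-3.4],"yaw":0},{"translation":[-0.6,0,-3.4],"yaw":0}]'; python3 - <<'E'
from plant import *
from h import *
from arc import R
s=get_state();print(s["eef_pos"],s["eef_rot"],s["force"])
a=2*np.degrees(np.arctan2(s["eef_rot"][1],s["eef_rot"][0]))%360;d=np.array([.5298,-.0667])-s["eef_pos"][:2]
print(a,d@(R(a)@[1,0])/.03,d@(R(a-90)@[1,0])/.03,(a-69.9)/8)
c=capture("wrist");np.savez("pics/w7.npz",**c)
E
```

```text
time_s: 13.08
eef_pos: [0.6552, 0.1257, 0.1199]
eef_rot: [-0.631, -3.077, 0.0]
force: [-0.2, -0.3, -1.0]
finger_gap: -0.0001
[0.65519854 0.12570335 0.11992084] [-6.31375100e-01 -3.07699379e+00  4.41418826e-05] [-0.20199246 -0.31089565 -1.01331305]
156.80861300615504 1.316549850294554 -7.541284167652793 10.86357662576938
```

```bash
python3 -m inch '[{"translation":[1.32,-7.54,0],"yaw":10.86},{"translation":[1.32,-7.54,0],"yaw":10.86},{"translation":[1.32,-7.54,0],"yaw":10.86},{"translation":[1.32,-7.54,0],"yaw":10.86},{"translation":[1.32,-7.54,0],"yaw":10.86},{"translation":[1.32,-7.54,0],"yaw":10.86},{"translation":[1.32,-7.54,0],"yaw":10.86},{"translation":[1.32,-7.54,0],"yaw":10.86},{"translation":[1.32,-7.54,0],"yaw":10.86},{"translation":[1.32,-7.54,0],"yaw":10.86},{"translation":[1.32,-7.54,0],"yaw":10.86},{"translation":[1.32,-7.54,0],"yaw":10.86}]'; python3 - <<'E'
from plant import *
from h import *
c=capture("wrist");np.savez("pics/w8.npz",**c);cv2.imwrite("pics/w8.png",c["color"][...,::-1])
s=get_state();print(s["eef_pos"],s["eef_rot"],s["force"])
E
```

```text
time_s: 14.62
eef_pos: [0.5298, -0.0666, 0.1202]
eef_rot: [-2.574, -1.801, 0.0]
force: [0.1, -0.5, -0.0]
finger_gap: -0.0002
[ 0.52979971 -0.06662203  0.12025104] [-2.57386079e+00 -1.80119106e+00  6.89381126e-05] [ 0.7793123  -0.08221466  0.31641659]
```

View pics/w8.png

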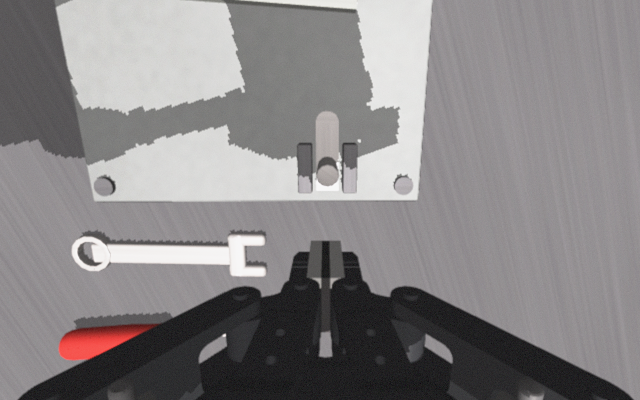

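The post top at (328,173) lies straight ahead of the finger at (326,245), between two guide rails. The wrench jaw at (250,255) is off to the side.

```bash
python3 - <<'E'
from h import *
from arc import R,PEG
c=dict(np.load("pics/w8.npz"));P=pts(c)
print("rails",P[150:190,303:308,2].max(),P[150:190,347:352,2].max(),"wrench",np.nanmax(P[240:270,232:262,2]))
q=onplane(c,(328,173),.061)[0,:2];print("post",q,R(20.1)@(q-PEG))
m=P[(P[...,2]>.055)&(P[...,2]<.07)&(np.hypot(P[...,0]-q[0],P[...,1]-q[1])<.012)];print(len(m),m.mean(0))
e=onplane(c,[(280,3),(350,11)],.025)[:,:2];print("plate edge jig",(e-PEG)@R(20.1).T)
E
```

```text
rails 0.02922058069015594 0.26133898646881176 wrench 0.26133898646881176
post [ 0.53952105 -0.03942581] [ 0.11971944 -0.11903285]
401 [ 0.53867531 -0.04083813  0.05935842]
plate edge jig [[ 0.08955526 -0.01783565]
 [ 0.13354186 -0.02227719]]
```

```bash
python3 -m inch '[{"translation":[0,0.05,1.4],"yaw":0},{"translation":[0,0.05,2.67],"yaw":0},{"translation":[0,0.05,2.67],"yaw":0},{"translation":[0.15,0.05,2.67],"yaw":0},{"translation":[0.25,0.05,2.67],"yaw":0},{"translation":[0.35,0.05,2.67],"yaw":0},{"translation":[0.45,0.05,2.67],"yaw":0},{"translation":[0.6,0.05,2.67],"yaw":0}]'
```

```text
time_s: 15.68
eef_pos: [0.5379, -0.0514, 0.0416]
eef_rot: [2.573, 1.798, -0.0]
force: [-1.8, -5.2, 3.4]
finger_gap: 0.0004
```

```bash
python3 -m inch '[{"translation":[0.15,0,0],"yaw":0},{"translation":[0.3,0,0],"yaw":0},{"translation":[0.45,0,0],"yaw":0},{"translation":[0.6,0,0],"yaw":0},{"translation":[0.75,0,0],"yaw":0},{"translation":[0.9,0,0],"yaw":0},{"translation":[1.05,0,0],"yaw":0},{"translation":[1.2,0,0],"yaw":0},{"translation":[1.3,0,0],"yaw":0},{"translation":[1.35,0,0],"yaw":0},{"translation":[1.35,0,0],"yaw":0}]'; python3 - <<'E'
from plant import *
from h import *
from arc import R,PEG
c=capture("wrist");np.savez("pics/w9.npz",**c);cv2.imwrite("pics/w9.png",c["color"][...,::-1])
s=get_state();print(R(20.1)@(s["eef_pos"][:2]-PEG),s["force"])
E
```

```text
time_s: 17.05
eef_pos: [0.5516, -0.0127, 0.0409]
eef_rot: [2.574, 1.799, 0.0]
force: [-2.5, -4.0, 3.6]
finger_gap: 0.0001
[ 0.12183606 -0.089763  ] [-2.14236283 -4.65937561  4.35822779]
```

View pics/w9.png

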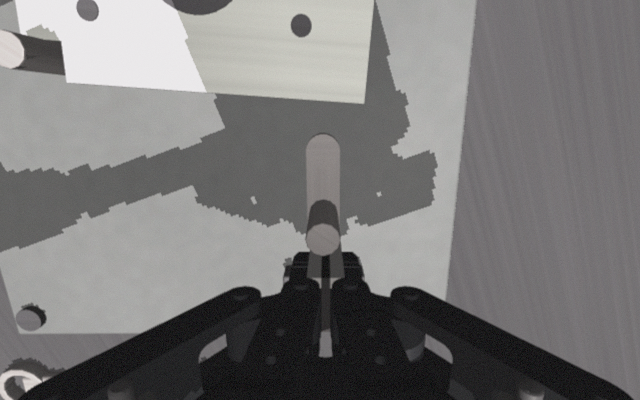

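The nose at (323,135) is about 16 mm short of the plate edge (v≈100), and the peg base is at the notch at (60,60).

```bash
python3 -m inch '[{"translation":[0.15,0,0],"yaw":0},{"translation":[0.28,0,0],"yaw":0},{"translation":[0.36,0,0],"yaw":0},{"translation":[0.4,0,0],"yaw":0}]'|grep -E "pos|force"; python3 -m inch '[{"translation":[0.02,0,0],"yaw":0}]'|grep -E "pos|force";  python3 -m inch '[{"translation":[0.02,0,0],"yaw":0}]'|grep -E "pos|force"
```

```text
eef_pos: [0.5556, -0.0012, 0.0404]
force: [-1.4, -5.1, 3.9]
eef_pos: [0.5557, -0.0006, 0.0404]
force: [-0.8, -5.6, 4.0]
eef_pos: [0.556, -0.0001, 0.0404]
force: [-1.3, -4.9, 4.1]
```

```bash
python3 -m inch '[{"translation":[0.015,0,0],"yaw":0}]'|grep -E "pos|force"; python3 -m inch '[{"translation":[0.015,0,0],"yaw":0}]'|grep -E "pos|force"
```

```text
eef_pos: [0.5561, 0.0004, 0.0404]
force: [-2.6, -4.4, 3.5]
eef_pos: [0.5563, 0.0007, 0.0404]
force: [-1.8, -5.1, 3.9]
```

```bash
python3 -m inch '[{"translation":[0.015,0,0],"yaw":0}]'|grep -E "pos|force"; python3 -m inch '[{"translation":[0.015,0,0],"yaw":0}]'|grep -E "pos|force"; python3 -m inch '[{"translation":[0.015,0,0],"yaw":0}]'|grep -E "pos|force"
```

```text
eef_pos: [0.5564, 0.0012, 0.0404]
force: [-2.0, -5.3, 3.3]
eef_pos: [0.5565, 0.0014, 0.0404]
force: [-2.7, -5.4, 4.0]
eef_pos: [0.5565, 0.0015, 0.0404]
force: [-2.5, -8.1, 3.9]
```

```bash
python3 -m inch '[{"translation":[0.015,0,0],"yaw":0}]'|grep -E "pos|force"; python3 -m inch '[{"translation":[0.015,0,0],"yaw":0}]'|grep -E "pos|force"; python3 -m inch '[{"translation":[0.015,0,0],"yaw":0}]'|grep -E "pos|force"
```

```text
eef_pos: [0.5565, 0.0016, 0.0404]
force: [-3.5, -8.4, 5.0]
eef_pos: [0.5566, 0.0016, 0.0404]
force: [-4.2, -9.8, 5.6]
eef_pos: [0.5566, 0.0017, 0.0404]
force: [-3.8, -10.8, 5.0]
```

```bash
python3 -m inch '[{"translation":[0.01,0,0],"yaw":0},{"translation":[0.01,0,0],"yaw":0},{"translation":[0.01,0,0],"yaw":0}]'
```

```text
time_s: 19.23
eef_pos: [0.5566, 0.0018, 0.0404]
eef_rot: [2.574, 1.797, -0.005]
force: [-4.2, -10.7, 6.0]
finger_gap: 0.0
```

```bash
python3 -m inch '[{"translation":[-0.05,0,0],"yaw":0},{"translation":[-0.12,0,0],"yaw":0},{"translation":[-0.3,0,0],"yaw":0},{"translation":[-0.8,0,0],"yaw":0},{"translation":[-1,0,-1],"yaw":0},{"translation":[-2,0,-3],"yaw":0},{"translation":[-2,0,-4],"yaw":0},{"translation":[-2,0,-4],"yaw":0},{"translation":[-2,0,-4],"yaw":0}]'; python3 - <<'E'
from plant import *
from h import *
from arc import R,PEG
c=capture("wrist");np.savez("pics/w10.npz",**c);cv2.imwrite("pics/w10.png",c["color"][...,::-1])
print(get_state()["force"])
E
```

```text
time_s: 20.35
eef_pos: [0.5361, -0.0527, 0.1592]
eef_rot: [-2.574, -1.799, 0.001]
force: [-0.3, 0.3, -0.1]
finger_gap: -0.0002
[-0.02151536  0.61519722 -0.52082775]
```

View pics/w10.png

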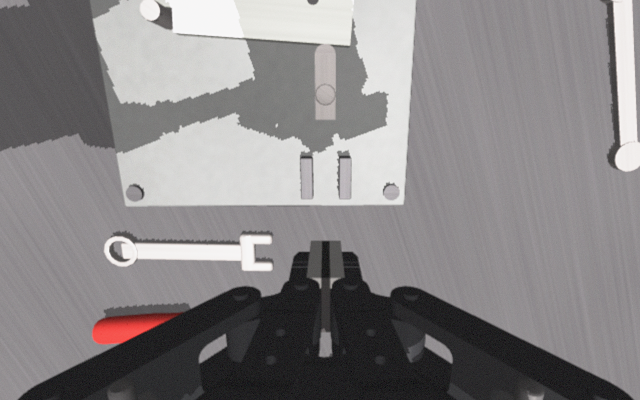

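The clamp nose at (325,44) touches the plate edge, the notch is at the peg at (150,10), the wrench and screwdriver are undisturbed, and the robot is clear. I'm handing in the job.

```bash
python3 -c "
from plant import *
print(close_job())"
```

```text
the job is handed in; nothing more can be done
None
```

The plate is set between peg, stop screw and clamp, and I handed the job in at about 20 s. No verdict was reported.

- **Turning the plate:** I pushed the end edge with closed fingers about 14 mm from the corner and carried them round the arc about the peg. Once the plate reached the screw, I pressed along plate -x with about 12 N; the highest single reading was about 13.9 N in total.
- **Clamp:** I pushed the post about 60 mm until the nose met the plate, pressed with about 11.5–12 N, then backed off and lifted clear.
- **Last checks:** The tool force was about 0 after release. The last wrist picture shows the nose on the plate edge, the notch at the peg, and the wrench and screwdriver where they were. I did not look at the socket again.
- **Disagreed:**
  - The plate started about 0.79 rad clockwise from the jig axes, not the 0.3–0.5 rad stated.
  - The camera put the notch about 2 mm off the peg in both x and y. The x offset was the same while the notch wall was pressed on the peg, so I took it as calibration bias. For y I only inferred that the notch was seated.
- **Not verified:** The forces between plate, screw and clamp after release could not be measured. The over-4 N on the screw is inferred from the tool force, at roughly 5–6 N.

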